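Mix the blood tubes on the hand-cranked carousel and park it at its gate

TASK

Mix the blood tubes: take the crank handle on top of the tube mixer and turn it anticlockwise (seen from above) until the carousel with the tubes itself goes round at about 21 turns a minute, keep the carousel between 18 and 24 turns a minute for at least six seconds without a break, and never let it exceed 28 turns a minute, or the samples froth. Then slow it down and bring it to a standstill with its index tab standing between the two pins of the gate, and let go of the handle. Drive it by the crank only, keep off the carousel and its tubes, and leave the other things on the bench where they are.

Things in the scene. Friction and masses are not known exactly. Their poses are not given: they have to be found in the camera images.
- mixer: The tube mixer's fixed base, a low white round housing 250 mm across with a dark blue foot ring; it stands on the bench and does not move. Origin on the vertical axis of rotation at bench height; its own +x axis points from the axis to the gate. Carousel and crank both turn about this vertical axis.
- carousel (a joint): Angle of the carousel on the base, rad: 0 (and every whole turn, 2 pi) has the index tab in the middle of the gate; grows anticlockwise seen from above and counts on over whole turns without wrapping. Noisy like the poses. 18, 21, 24 and 28 turns a minute are 1.88, 2.20, 2.51 and 2.93 rad/s.
- disc (a point): Centre of the carousel's top face, 67 mm above the bench, on the axis: an aluminium disc 236 mm across carrying ten capped tubes 15 to 18 mm thick, 92 mm from the axis, up to 137 mm above the bench, and a hub 44 mm across up to 147 mm. Nominal 2.0 kg, inertia 0.013 kg m2 (0.75 to 1.35 times that), dry friction of bearing and felt brake 0.0084 N m (0.55 to 1.6 times that), drag 0.001 N m s/rad.
- tab (a point): Point in the middle of the index tab's outer part: a white bar 22 mm wide and 8 mm thick that sticks out of the carousel's rim to 167 mm from the axis; the point lies 150 mm from the axis and 62 mm above the bench and goes round with the carousel.
- gate (a point): Fixed point half-way between the two upright steel pins of the gate, 150 mm from the axis and 62 mm above the bench; tab and gate points coincide when the carousel is parked. The pins are 12 mm thick, 56 mm apart between centres, 50 mm tall, on a white foot at the side of the base; the tab passes over them.
- grip (a point): Middle of the black crank handle, 190 mm above the bench, 60 mm from the axis; goes round with the crank. An upright round sleeve 24 mm thick, from 160 to 218 mm above the bench, that spins freely on its pin, so a gripper can hold it without turning. It sits on the end of a flat steel arm (150 to 158 mm above the bench) that turns about the carousel's axis, any number of turns.
- coupling (a point): Point on the axis at the crank's hub, 154 mm above the bench. The crank is NOT rigidly tied to the carousel: it drives it through a fluid coupling of nominal torque 0.010 N m s/rad times (crank speed minus carousel speed). The carousel lags (time constant about 1.2 s) and settles slower than the crank; with the crank held still the coupling and the bearing friction slow it down.
- reagent_bottle: Bystander: brown capped bottle 68 mm across and 150 mm tall near the mixer; origin under its centre.
- beaker: Bystander: clear empty beaker 72 mm across and 85 mm tall near the mixer; origin under its centre.
- buffer_vial: Bystander: small white capped vial 36 mm across and 55 mm tall; origin under its centre.
- tip_box: Bystander: white box of pipette tips 85 x 120 mm, 53 mm tall, on the robot's right; origin under its centre.

How it is judged:
By the outcome, as a careful person would: the job done as asked, in the order asked, and still so for the second after the job is handed in, with the robot touching nothing.
It also fails if it takes over 61 s, if anything falls off the work surface, if the arm or the gripper's body presses on something with over 40 N, if the wrist force passes 120 N, or if a joint passes its speed limit or range.

ROBOT

A 6-joint arm with a two-finger parallel gripper is mounted at the origin on the work surface. World frame = base frame: x ahead of the robot, y to its left, z up, the work surface at z = 0. Lengths are in m, angles in rad, forces in N, time in s.
With the tool pointing down it reaches from about 0.275 to 0.875 m from the base axis. Payload 12.5 kg.
Tool frame: the origin (TCP) lies midway between the tips of the shut fingers; the grasp point (between the pads) lies 19 mm behind it (manip.hold_point_z is the distance from the TCP to the grasp point, in m); z points along the fingers, y is the line along which they close (so a half turn about z gives the same grasp; the last joint's range is limited). The gripper opens to 85 mm and grips with 20 to 120 N. Pads are 22 mm wide; open, the fingers measure 114 mm over their backs; the gripper's body (76 mm by 85 mm) begins 54 mm behind the grasp point. The pads swing forward as they close: fully open they stand 13 mm farther back than shut.
Start: joints at [-1.341, 0.351, 1.652, -0, 1.139, -0.085], TCP at [0.17, -0.523, 0.231] pointing down, gripper open.
Joint ranges: [-2.75, 2.75], [-0.79, 2.1], [0.01, 2.65], [-1.57, 4.71], [0.07, 3.14], [-2.87, 2.87]. Speed limits (rad/s): [2.22, 2.22, 2.79, 3.14, 3.14, 3.14].

INTERFACE

Orientations are given as a 3x3 rotation matrix whose columns are the frame's x, y, z axes.
In Python, from cell import manip, optics, finish_job gives the robot as it stands.
- The arm moves only by the shell command python3 -m inch 'ROWS'. ROWS is a JSON object of lists of equal length, an entry for each row: "grip": the closure in counts, from 0 (fully open) to 255 (shut); "travel": the shift along the tool's x, y, z in m, a list of three; "turn": the turn, a rotation vector about the tool's x, y, z in degrees, a list of three. In form: {"grip": [grip, ...], "travel": [[tx, ty, tz], ...], "turn": [[wx, wy, wz], ...]}. A call has 1 to 20 rows; each row is the pose to reach, as a shift and turn from the pose commanded when the call began, along the tool's axes at that moment; what a row does not reach only later rows make up. A row lasts 1/12 s, in which the tool goes at most 41.7 mm and 7.16 degrees, less where a joint would pass 70% of its speed; a pose out of reach is approached as far as the arm can. A call with a gripper value outside its range is refused whole. The fingers move at their own pace and stop on an object; the grip force is fixed at half the most. Time passes only in rows, so rows that repeat a pose let the fingers close. It gives the time, the measured TCP pose, the force and the opening at its end, in the units of the state.
- manip.get_obs(): the state, without advancing time (a new reading comes with each control period).
- optics.get_image(name): name is "side" or "top" or "wrist"; returns a dict with "img" (420x560x3 uint8, red, green, blue), "fov_y" (degrees; the focal length in pixels is half the picture's height over the tangent of half this angle, whatever the lens; pixels are square), "cx", "cy" (the principal point, pixels), "T" (4x4, takes a point from camera to world coordinates); the wrist camera has in their place "mount" (4x4, takes a point from camera to tool coordinates, whose origin is the TCP and whose axes are the flange's). Camera axes: x right, y up, looking along -z (the intrinsics and any distortion apply to the point x, -y, -z); pixel columns grow to the right and rows downward; lengths in m; the calibration is good to about 2 mm. A picture is of the moment at which its call begins: read the wrist's pose just before it. There is no depth.
- finish_job(): hands the job in, once; it reports no verdict.
The state is a dict: "t": time; "qpos": joint angles; "joint_velocities": joint speeds; "tau": joint torques, N m; "position": TCP position; "orientation": TCP orientation; "contact_force": force on the tool from outside, world axes, zero at the start; "moment": the same for the moment, N m; "finger_gap": finger opening in m.
Only numpy, scipy, OpenCV 4.12 (cv2) and the standard library are available. Lean on these libraries where they do the work, as an engineer would, in place of code of your own. Each camera call takes 0.05 s, during which the arm holds its last target. There are 200 camera calls.

## Working session

There is one attempt and no reset: what is moved stays moved. The work goes in short steps, Python scripts to look and compute and a shell command to move; the robot and the scene stay as the last step left them, time stands still between calls to the robot, and variables do not carry over. Pictures are saved under pics/ and viewed, on a budget of 10 in all, crops included, one or two more only if the job needs it, and the job is handed in when it is done.

```bash
ls; mkdir -p pics
python3 - <<'E'
from cell import manip, optics
import cv2,numpy as np
o=manip.get_obs();print(o)
ims=[]
for n in("top","side"):
    d=optics.get_image(n);print(n,{k:v for k,v in d.items() if k!="img"})
    cv2.imwrite(f"pics/{n}0.png",d["img"][:,:,::-1])
E
```

```text
pics
{'t': 0.0, 'qpos': array([-1.34057582e+00,  3.51217574e-01,  1.65244205e+00, -4.32594203e-05,
        1.13911118e+00, -8.45709121e-02]), 'joint_velocities': array([ 0.00101708, -0.00138135, -0.00088165, -0.00099215,  0.00096591,
       -0.00024009]), 'tau': array([ 4.11855726e-04, -5.06094217e+01, -2.91408634e+01, -7.59693125e-05,
        4.48349223e-03, -7.29124878e-06]), 'position': array([ 0.1702411 , -0.52262904,  0.23076182]), 'orientation': array([[ 9.50855379e-01,  3.09635196e-01, -3.07099004e-04],
       [ 3.09635342e-01, -9.50854700e-01,  1.13810039e-03],
       [ 6.03894042e-05, -1.17725758e-03, -9.99999305e-01]]), 'contact_force': array([0.40752368, 0.18618844, 0.46257431]), 'moment': array([ 0.00169846, -0.00299865,  0.01641778]), 'finger_gap': 0.08554131135479909}
top {'fov_y': 57.007123907659725, 'cx': 277.0471796762759, 'cy': 210.77798610086583, 'T': array([[-0.00835745,  0.98595081, -0.16682669,  0.41269758],
       [-0.99976191, -0.01160145, -0.01848027, -0.05271626],
       [-0.02015607,  0.16663252,  0.98581303,  1.13873824],
       [ 0.        ,  0.        ,  0.        ,  1.        ]])}
side {'fov_y': 56.107539489144585, 'cx': 277.9476769591552, 'cy': 205.9849752140492, 'T': array([[ 0.89875828,  0.32248594, -0.29704609,  0.29972532],
       [-0.43843419,  0.66568234, -0.60385634, -0.58841779],
       [ 0.00300316,  0.67295605,  0.73967637,  0.7641013 ],
       [ 0.        ,  0.        ,  0.        ,  1.        ]])}
```

View pics/top0.png

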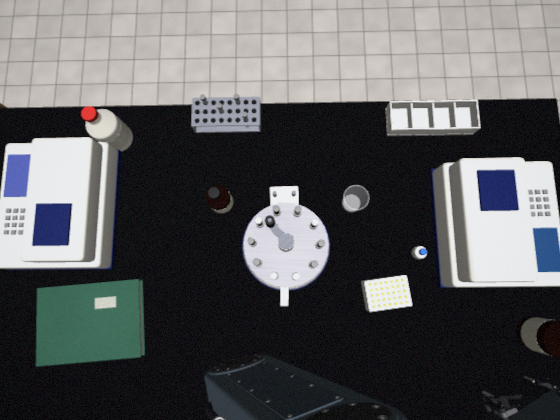

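View pics/side0.png

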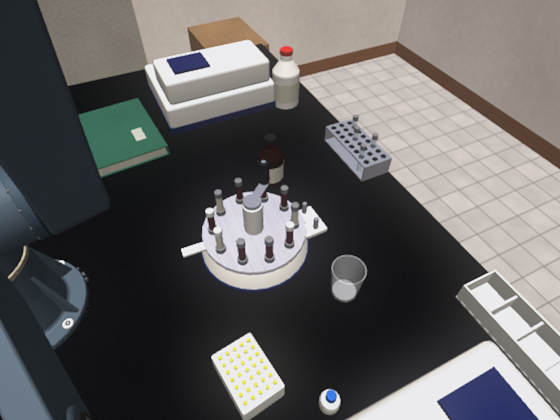

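The top view shows the mixer at about (286,245), the gate at (285,195), the tab opposite at (285,297) and the crank handle at (270,221). The bottle is at (220,200) and the beaker at (355,198). The side view agrees. Next I measure.

```bash
cat > h.py <<'E'
import numpy as np, cv2
def ray(d,u,v):
    f=210/np.tan(np.radians(d["fov_y"]/2)); T=d["T"]
    r=T[:3,:3]@np.array([(u-d["cx"])/f,-(v-d["cy"])/f,-1]); return T[:3,3],r
def onz(d,u,v,z):
    o,r=ray(d,u,v); return o+r*(z-o[2])/r[2]
def px(d,P):
    f=210/np.tan(np.radians(d["fov_y"]/2)); T=d["T"]
    c=T[:3,:3].T@(np.asarray(P)-T[:3,3]); return np.array([d["cx"]+f*c[0]/-c[2], d["cy"]-f*c[1]/-c[2]])
E
python3 - <<'E'
from cell import optics
from h import *
for n,(x0,y0,x1,y1) in dict(top=(180,160,380,310),side=(150,120,350,270)).items():
    d=optics.get_image(n);im=d["img"][:,:,::-1].copy()
    g=im.min(2); m=(g>90).astype(np.uint8)
    cnt,l,st,ce=cv2.connectedComponentsWithStats(m)
    for i in range(1,cnt):
        if st[i,4]>25 and x0<ce[i,0]<x1 and y0<ce[i,1]<y1: print(n,st[i],ce[i])
    if n=="top":
        lab=l[255,285]; mm=cv2.morphologyEx((l==lab).astype(np.uint8),cv2.MORPH_OPEN,np.ones((21,21)))
        mm=cv2.morphologyEx((l==lab).astype(np.uint8),cv2.MORPH_CLOSE,np.ones((15,15)));mm=cv2.morphologyEx(mm,cv2.MORPH_OPEN,cv2.getStructuringElement(cv2.MORPH_ELLIPSE,(33,33)))
        c=max(cv2.findContours(mm,0,1)[0],key=cv2.contourArea);e=cv2.fitEllipse(c);print(e,onz(d,*e[0],.067))
        print([onz(d,e[0][0]+s*e[1][0]/2,e[0][1],.067) for s in(-1,1)])
        for nm,u,v,z in(("hub",286,242,.158),("grip",270,221,.218),("tab",284.5,300,.066),("gate",284.5,195,.0)): print(nm,onz(d,u,v,z))
        cv2.imwrite("pics/c1.png",cv2.resize(im[y0:y1,x0:x1],None,fx=4,fy=4,interpolation=cv2.INTER_CUBIC))
    else: cv2.imwrite("pics/c2.png",cv2.resize(im[y0:y1,x0:x1],None,fx=4,fy=4,interpolation=cv2.INTER_CUBIC))
E
```

```text
top [342 185  28  27 375] [353.088 199.984]
top [ 243  186   86  121 6479] [285.62139219 243.35036271]
((285.4944152832031, 244.29898071289062), (84.54938507080078, 90.75584411621094), 177.0400848388672) [ 0.49964114 -0.05523576  0.067     ]
[array([0.50081364, 0.06206728, 0.067     ]), array([ 0.4984738 , -0.17202336,  0.067     ])]
hub [ 0.4980749  -0.05637395  0.158     ]
grip [ 0.543776   -0.01829423  0.218     ]
tab [ 0.34903243 -0.05073821  0.066     ]
gate [ 0.65324864 -0.05418198  0.        ]
side [269 166  14  18 178] [275.35393258 174.53370787]
side [234 178   8   6  36] [237.66666667 180.25      ]
side [ 181  183  147  107 8772] [255.52792978 239.06452348]
side [281 185   7   6  37] [283.94594595 187.43243243]
side [214 189   8   6  38] [217.34210526 191.60526316]
```

View pics/c1.png

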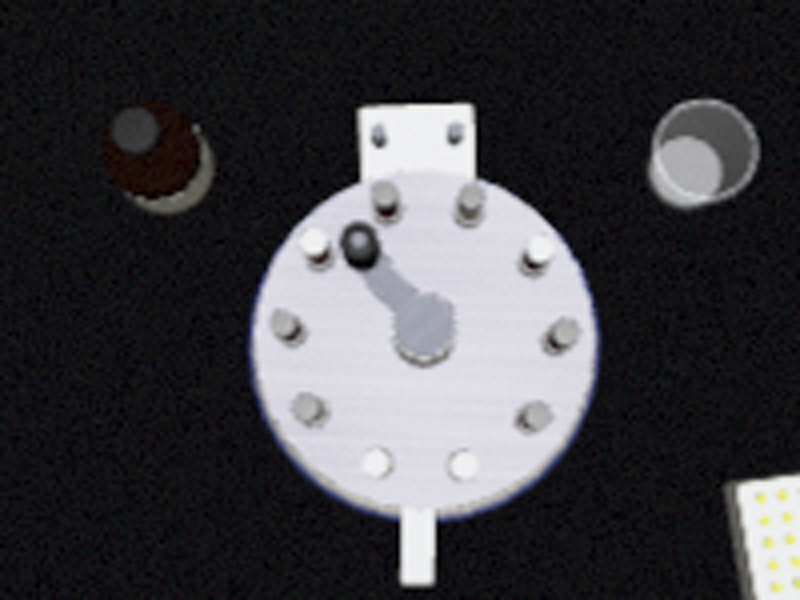

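View pics/c2.png

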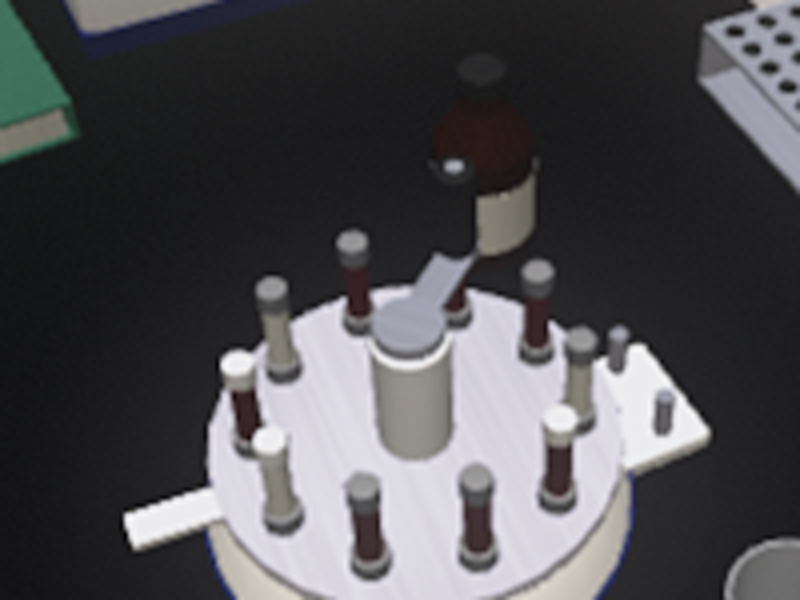

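```bash
python3 - <<'E'
from cell import optics
from h import *
d=optics.get_image("top")
f=lambda a,b:(180+a/4,160+b/4)
for nm,p,z in(("pinL",f(378,131),.05),("pinR",f(455,129),.05),("hub",f(425,326),.158),("grip",f(360,241),.216),("tab tip",f(417,583),.066),("bottle",f(133,130),.15)):print(nm,onz(d,*p,z))
E
python3 -m inch '{"grip":[0,0,0,0,0,0,0,0,0,0,0,0,0,0,0,0,0,0,0,0],"travel":[[0,0,-0.03],[0.02,-0.014,-0.03],[0.05,-0.035,-0.03],[0.08,-0.057,-0.03],[0.11,-0.078,-0.03],[0.14,-0.1,-0.03],[0.17,-0.12,-0.03],[0.2,-0.142,-0.03],[0.23,-0.163,-0.03],[0.26,-0.184,-0.03],[0.29,-0.205,-0.03],[0.32,-0.227,-0.03],[0.35,-0.248,-0.03],[0.38,-0.269,-0.03],[0.41,-0.29,-0.03],[0.44,-0.312,-0.03],[0.47,-0.333,-0.03],[0.495,-0.35,-0.03],[0.513,-0.363,-0.03],[0.513,-0.363,-0.03]],"turn":[[0,0,0],[0,0,0],[0,0,2],[0,0,4],[0,0,6],[0,0,8],[0,0,10],[0,0,12],[0,0,14],[0,0,16],[0,0,18],[0,0,18],[0,0,18],[0,0,18],[0,0,18],[0,0,18],[0,0,18],[0,0,18],[0,0,18],[0,0,18]]}'
```

```text
pinL [ 0.64966428 -0.02541233  0.05      ]
pinR [ 0.65042883 -0.08081286  0.05      ]
hub [ 0.4993377  -0.05702358  0.158     ]
grip [ 0.54588673 -0.01822918  0.216     ]
tab tip [ 0.33387965 -0.04988776  0.066     ]
bottle [0.63061723 0.13279915 0.15      ]
t: 1.92
position: [0.5473, -0.016, 0.2609]
orientation: [[1.0, 0.004, 0.0], [0.004, -1.0, 0.001], [0.0, -0.001, -1.0]]
contact_force: [0.6, 0.8, 0.4]
finger_gap: 0.0855
```

```bash
python3 -m inch '{"grip":[0,0,0,0,0,255,255,255,255,255,255,255,255,255],"travel":[[-0.001,0.002,0.025],[-0.001,0.002,0.05],[-0.001,0.002,0.075],[-0.001,0.002,0.087],[-0.001,0.002,0.087],[-0.001,0.002,0.087],[-0.001,0.002,0.087],[-0.001,0.002,0.087],[-0.001,0.002,0.087],[-0.001,0.002,0.087],[-0.001,0.002,0.087],[-0.001,0.002,0.087],[-0.001,0.002,0.087],[-0.001,0.002,0.087]],"turn":[[0,0,0],[0,0,0],[0,0,0],[0,0,0],[0,0,0],[0,0,0],[0,0,0],[0,0,0],[0,0,0],[0,0,0],[0,0,0],[0,0,0],[0,0,0],[0,0,0]]}'
python3 - <<'E'
from cell import manip,optics
import cv2
print(manip.get_obs()['moment'])
for n in("side","top"):
    cv2.imwrite(f"pics/{n}3.png",optics.get_image(n)["img"][110:320,140:420,::-1])
import numpy as np
a=[cv2.imread(f"pics/{n}3.png") for n in("side","top")]
cv2.imwrite("pics/g3.png",cv2.resize(np.hstack(a),None,fx=1.42,fy=1.42,interpolation=cv2.INTER_CUBIC))
E
```

```text
t: 3.08
position: [0.5452, -0.0211, 0.1751]
orientation: [[1.0, 0.001, 0.001], [0.001, -1.0, -0.0], [0.001, 0.0, -1.0]]
contact_force: [-1.0, -0.9, 6.2]
finger_gap: 0.0227
[-0.05756551  0.15468606 -0.04016547]
```

View pics/g3.png

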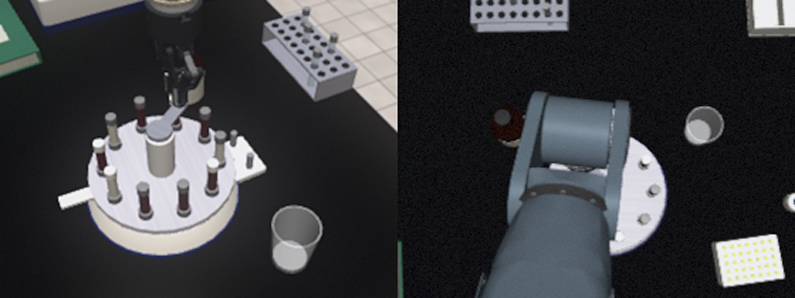

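The handle is held (gap 22.7 mm). The top view is mostly blocked by the arm, but the side view shows the tab, tubes and gate clearly. I'll start with a slow arc to check the circle centre from the forces.

```bash
cat > gen.py <<'E'
import sys,numpy as np
def rows(p0,ps,r=.06):
    a=np.radians(p0);b=np.radians(ps)
    return "["+",".join("[%.4f,%.4f,0]"%(r*(np.cos(x)-np.cos(a))+0,-r*(np.sin(x)-np.sin(a))+0) for x in b)+"]"
if __name__=="__main__":
    p0,st,n,k=map(float,sys.argv[1:5])
    for i in range(int(k)):
        print(p0%360,rows(p0,p0+st*np.arange(1,n+1))); p0+=st*n
E
python3 gen.py 37.5 7.5 8 6
```

```text
37.5 [[-0.0052,-0.0059,0],[-0.0111,-0.0111,0],[-0.0176,-0.0154,0],[-0.0246,-0.0189,0],[-0.0321,-0.0214,0],[-0.0398,-0.0230,0],[-0.0476,-0.0235,0],[-0.0554,-0.0230,0]]
97.5 [[-0.0077,0.0015,0],[-0.0151,0.0041,0],[-0.0222,0.0075,0],[-0.0287,0.0119,0],[-0.0346,0.0171,0],[-0.0398,0.0230,0],[-0.0441,0.0295,0],[-0.0476,0.0365,0]]
157.5 [[-0.0025,0.0074,0],[-0.0041,0.0151,0],[-0.0046,0.0230,0],[-0.0041,0.0308,0],[-0.0025,0.0385,0],[-0.0000,0.0459,0],[0.0035,0.0530,0],[0.0078,0.0595,0]]
217.5 [[0.0052,0.0059,0],[0.0111,0.0111,0],[0.0176,0.0154,0],[0.0246,0.0189,0],[0.0321,0.0214,0],[0.0398,0.0230,0],[0.0476,0.0235,0],[0.0554,0.0230,0]]
277.5 [[0.0077,-0.0015,0],[0.0151,-0.0041,0],[0.0222,-0.0075,0],[0.0287,-0.0119,0],[0.0346,-0.0171,0],[0.0398,-0.0230,0],[0.0441,-0.0295,0],[0.0476,-0.0365,0]]
337.5 [[0.0025,-0.0074,0],[0.0041,-0.0151,0],[0.0046,-0.0230,0],[0.0041,-0.0308,0],[0.0025,-0.0385,0],[-0.0000,-0.0459,0],[-0.0035,-0.0530,0],[-0.0078,-0.0595,0]]
```

```bash
python3 -m inch '{"grip":[255,255,255,255,255,255,255,255],"travel":[[-0.0052,-0.0059,0],[-0.0111,-0.0111,0],[-0.0176,-0.0154,0],[-0.0246,-0.0189,0],[-0.0321,-0.0214,0],[-0.0398,-0.0230,0],[-0.0476,-0.0235,0],[-0.0554,-0.0230,0]],"turn":[[0,0,0],[0,0,0],[0,0,0],[0,0,0],[0,0,0],[0,0,0],[0,0,0],[0,0,0]]}'
python3 -m inch '{"grip":[255,255,255,255,255,255,255,255],"travel":[[-0.0077,0.0015,0],[-0.0151,0.0041,0],[-0.0222,0.0075,0],[-0.0287,0.0119,0],[-0.0346,0.0171,0],[-0.0398,0.0230,0],[-0.0441,0.0295,0],[-0.0476,0.0365,0]],"turn":[[0,0,0],[0,0,0],[0,0,0],[0,0,0],[0,0,0],[0,0,0],[0,0,0],[0,0,0]]}'
python3 -m inch '{"grip":[255,255,255,255,255,255,255,255],"travel":[[-0.0025,0.0074,0],[-0.0041,0.0151,0],[-0.0046,0.0230,0],[-0.0041,0.0308,0],[-0.0025,0.0385,0],[-0.0000,0.0459,0],[0.0035,0.0530,0],[0.0078,0.0595,0]],"turn":[[0,0,0],[0,0,0],[0,0,0],[0,0,0],[0,0,0],[0,0,0],[0,0,0],[0,0,0]]}'
```

```text
t: 3.85
position: [0.4893, 0.0038, 0.1751]
orientation: [[1.0, 0.0, 0.002], [0.0, -1.0, 0.003], [0.002, -0.003, -1.0]]
contact_force: [-0.6, 11.4, 8.4]
finger_gap: 0.0228
t: 4.52
position: [0.4402, -0.0338, 0.1749]
orientation: [[1.0, 0.001, -0.002], [0.001, -1.0, 0.001], [-0.002, -0.001, -1.0]]
contact_force: [-9.9, 3.2, 16.7]
finger_gap: 0.023
t: 5.18
position: [0.4501, -0.0944, 0.1751]
orientation: [[1.0, 0.001, 0.002], [0.001, -1.0, -0.0], [0.002, 0.0, -1.0]]
contact_force: [1.9, 2.7, 5.7]
finger_gap: 0.0229
```

```bash
cat > meas.py <<'E'
import sys,os,numpy as np,cv2
from h import *
C=np.array([.4993,-.0562]); G=1.0   # axis, gate direction (deg)
def prof(d,im):
    a=np.arange(0,360,.5); out=[]
    g=im.min(2).astype(np.float32)
    s=[]
    for r in(.135,.142,.149,.156,.162):
        P=[px(d,[C[0]+r*np.cos(np.radians(x+G)),C[1]+r*np.sin(np.radians(x+G)),.066]) for x in a]
        P=np.float32(P); s.append(cv2.remap(g,P[:,0].copy(),P[:,1].copy(),cv2.INTER_LINEAR)[:,0])
    return a,np.min(s,0)
def tab(d,im):
    a,p=prof(d,im); m=p>110; res=[]
    k=int(np.argmin(p)); a=np.roll(a,-k); p=np.roll(p,-k); m=np.roll(m,-k)
    e=np.flatnonzero(np.diff(np.r_[0,m.astype(int),0]))
    for i,j in zip(e[::2],e[1::2]):
        if j-i>=6:
            w=p[i:j]; x=np.radians(a[i:j]); res.append((round(float(np.degrees(np.angle(np.sum(w*np.exp(1j*x))))%360),1),(j-i)/2,int(w.max())))
    return res
if __name__=="__main__":
    from cell import manip,optics
    t=manip.get_obs()["t"]; d=optics.get_image("side")
    os.makedirs("log",exist_ok=True); cv2.imwrite(f"log/s{t:.2f}.png",d["img"][:,:,::-1])
    if "top" in sys.argv: cv2.imwrite(f"log/t{t:.2f}.png",optics.get_image("top")["img"][:,:,::-1])
    print("MEAS t=%.2f (deg,width,bright)"%t,tab(d,d["img"]))
    if "ref" in sys.argv: print(tab(d,cv2.imread("pics/side0.png")))
E
python3 meas.py ref; python3 gen.py 217.5 15 12 2
```

```text
MEAS t=5.18 (deg,width,bright) [(220.4, np.float64(8.5), 238), (332.3, np.float64(4.0), 210)]
[(176.7, np.float64(9.0), 239), (332.5, np.float64(3.5), 207)]
217.5 [[0.0111,0.0111,0],[0.0246,0.0189,0],[0.0398,0.0230,0],[0.0554,0.0230,0],[0.0706,0.0189,0],[0.0841,0.0111,0],[0.0952,0.0000,0],[0.1030,-0.0136,0],[0.1071,-0.0287,0],[0.1071,-0.0444,0],[0.1030,-0.0595,0],[0.0952,-0.0731,0]]
37.5 [[-0.0111,-0.0111,0],[-0.0246,-0.0189,0],[-0.0398,-0.0230,0],[-0.0554,-0.0230,0],[-0.0706,-0.0189,0],[-0.0841,-0.0111,0],[-0.0952,-0.0000,0],[-0.1030,0.0136,0],[-0.1071,0.0287,0],[-0.1071,0.0444,0],[-0.1030,0.0595,0],[-0.0952,0.0731,0]]
```

```bash
python3 -m inch '{"grip":[255,255,255,255,255,255,255,255,255,255,255,255],"travel":[[0.0111,0.0111,0],[0.0246,0.0189,0],[0.0398,0.0230,0],[0.0554,0.0230,0],[0.0706,0.0189,0],[0.0841,0.0111,0],[0.0952,0.0000,0],[0.1030,-0.0136,0],[0.1071,-0.0287,0],[0.1071,-0.0444,0],[0.1030,-0.0595,0],[0.0952,-0.0731,0]],"turn":[[0,0,0],[0,0,0],[0,0,0],[0,0,0],[0,0,0],[0,0,0],[0,0,0],[0,0,0],[0,0,0],[0,0,0],[0,0,0],[0,0,0]]}'
python3 meas.py
python3 -m inch '{"grip":[255,255,255,255,255,255,255,255,255,255,255,255],"travel":[[-0.0111,-0.0111,0],[-0.0246,-0.0189,0],[-0.0398,-0.0230,0],[-0.0554,-0.0230,0],[-0.0706,-0.0189,0],[-0.0841,-0.0111,0],[-0.0952,-0.0000,0],[-0.1030,0.0136,0],[-0.1071,0.0287,0],[-0.1071,0.0444,0],[-0.1030,0.0595,0],[-0.0952,0.0731,0]],"turn":[[0,0,0],[0,0,0],[0,0,0],[0,0,0],[0,0,0],[0,0,0],[0,0,0],[0,0,0],[0,0,0],[0,0,0],[0,0,0],[0,0,0]]}'
python3 meas.py
python3 -m inch '{"grip":[255,255,255,255,255,255,255,255,255,255,255,255],"travel":[[0.0111,0.0111,0],[0.0246,0.0189,0],[0.0398,0.0230,0],[0.0554,0.0230,0],[0.0706,0.0189,0],[0.0841,0.0111,0],[0.0952,0.0000,0],[0.1030,-0.0136,0],[0.1071,-0.0287,0],[0.1071,-0.0444,0],[0.1030,-0.0595,0],[0.0952,-0.0731,0]],"turn":[[0,0,0],[0,0,0],[0,0,0],[0,0,0],[0,0,0],[0,0,0],[0,0,0],[0,0,0],[0,0,0],[0,0,0],[0,0,0],[0,0,0]]}'
python3 meas.py
python3 -m inch '{"grip":[255,255,255,255,255,255,255,255,255,255,255,255],"travel":[[-0.0111,-0.0111,0],[-0.0246,-0.0189,0],[-0.0398,-0.0230,0],[-0.0554,-0.0230,0],[-0.0706,-0.0189,0],[-0.0841,-0.0111,0],[-0.0952,-0.0000,0],[-0.1030,0.0136,0],[-0.1071,0.0287,0],[-0.1071,0.0444,0],[-0.1030,0.0595,0],[-0.0952,0.0731,0]],"turn":[[0,0,0],[0,0,0],[0,0,0],[0,0,0],[0,0,0],[0,0,0],[0,0,0],[0,0,0],[0,0,0],[0,0,0],[0,0,0],[0,0,0]]}'
python3 meas.py
```

```text
t: 6.23
position: [0.5447, -0.0201, 0.175]
orientation: [[1.0, 0.001, 0.0], [0.001, -1.0, -0.001], [0.0, 0.001, -1.0]]
contact_force: [-4.3, -4.9, 9.2]
finger_gap: 0.0229
MEAS t=6.23 (deg,width,bright) [(282.7, np.float64(9.0), 238), (332.3, np.float64(4.0), 210)]
t: 7.28
position: [0.4498, -0.0946, 0.1751]
orientation: [[1.0, 0.0, 0.002], [0.0, -1.0, -0.0], [0.002, 0.0, -1.0]]
contact_force: [9.1, 8.5, 2.1]
finger_gap: 0.0226
MEAS t=7.28 (deg,width,bright) [(332.3, np.float64(4.0), 210), (20.4, np.float64(9.0), 238), (47.7, np.float64(3.0), 120)]
t: 8.33
position: [0.5447, -0.02, 0.175]
orientation: [[1.0, 0.001, 0.0], [0.001, -1.0, -0.001], [0.0, 0.001, -1.0]]
contact_force: [-4.4, -3.8, 8.5]
finger_gap: 0.0227
MEAS t=8.33 (deg,width,bright) [(128.9, np.float64(9.5), 238), (332.3, np.float64(4.0), 209)]
t: 9.38
position: [0.4498, -0.0946, 0.1751]
orientation: [[1.0, 0.0, 0.002], [0.0, -1.0, -0.0], [0.002, 0.0, -1.0]]
contact_force: [8.2, 8.2, 3.0]
finger_gap: 0.0227
MEAS t=9.38 (deg,width,bright) [(241.7, np.float64(9.0), 238), (332.3, np.float64(4.0), 210)]
```

```bash
python3 gen.py 217.5 16.363636 11 2
```

```text
217.5 [[0.0122,0.0119,0],[0.0273,0.0199,0],[0.0440,0.0234,0],[0.0611,0.0219,0],[0.0770,0.0158,0],[0.0905,0.0054,0],[0.1006,-0.0084,0],[0.1064,-0.0245,0],[0.1074,-0.0415,0],[0.1036,-0.0582,0],[0.0952,-0.0731,0]]
37.49999600000001 [[-0.0122,-0.0119,0],[-0.0273,-0.0199,0],[-0.0440,-0.0234,0],[-0.0611,-0.0219,0],[-0.0770,-0.0158,0],[-0.0905,-0.0054,0],[-0.1006,0.0084,0],[-0.1064,0.0245,0],[-0.1074,0.0415,0],[-0.1036,0.0582,0],[-0.0952,0.0731,0]]
```

```bash
python3 -m inch '{"grip":[255,255,255,255,255,255,255,255,255,255,255],"travel":[[0.0122,0.0119,0],[0.0273,0.0199,0],[0.0440,0.0234,0],[0.0611,0.0219,0],[0.0770,0.0158,0],[0.0905,0.0054,0],[0.1006,-0.0084,0],[0.1064,-0.0245,0],[0.1074,-0.0415,0],[0.1036,-0.0582,0],[0.0952,-0.0731,0]],"turn":[[0,0,0],[0,0,0],[0,0,0],[0,0,0],[0,0,0],[0,0,0],[0,0,0],[0,0,0],[0,0,0],[0,0,0],[0,0,0]]}' | grep force
python3 meas.py
python3 -m inch '{"grip":[255,255,255,255,255,255,255,255,255,255,255],"travel":[[-0.0122,-0.0119,0],[-0.0273,-0.0199,0],[-0.0440,-0.0234,0],[-0.0611,-0.0219,0],[-0.0770,-0.0158,0],[-0.0905,-0.0054,0],[-0.1006,0.0084,0],[-0.1064,0.0245,0],[-0.1074,0.0415,0],[-0.1036,0.0582,0],[-0.0952,0.0731,0]],"turn":[[0,0,0],[0,0,0],[0,0,0],[0,0,0],[0,0,0],[0,0,0],[0,0,0],[0,0,0],[0,0,0],[0,0,0],[0,0,0]]}' | grep force
python3 meas.py
python3 -m inch '{"grip":[255,255,255,255,255,255,255,255,255,255,255],"travel":[[0.0122,0.0119,0],[0.0273,0.0199,0],[0.0440,0.0234,0],[0.0611,0.0219,0],[0.0770,0.0158,0],[0.0905,0.0054,0],[0.1006,-0.0084,0],[0.1064,-0.0245,0],[0.1074,-0.0415,0],[0.1036,-0.0582,0],[0.0952,-0.0731,0]],"turn":[[0,0,0],[0,0,0],[0,0,0],[0,0,0],[0,0,0],[0,0,0],[0,0,0],[0,0,0],[0,0,0],[0,0,0],[0,0,0]]}' | grep force
python3 meas.py
python3 -m inch '{"grip":[255,255,255,255,255,255,255,255,255,255,255],"travel":[[-0.0122,-0.0119,0],[-0.0273,-0.0199,0],[-0.0440,-0.0234,0],[-0.0611,-0.0219,0],[-0.0770,-0.0158,0],[-0.0905,-0.0054,0],[-0.1006,0.0084,0],[-0.1064,0.0245,0],[-0.1074,0.0415,0],[-0.1036,0.0582,0],[-0.0952,0.0731,0]],"turn":[[0,0,0],[0,0,0],[0,0,0],[0,0,0],[0,0,0],[0,0,0],[0,0,0],[0,0,0],[0,0,0],[0,0,0],[0,0,0]]}' | grep force
python3 meas.py
```

```text
contact_force: [-6.2, -4.3, 9.7]
MEAS t=10.35 (deg,width,bright) [(332.3, np.float64(4.0), 210), (349.1, np.float64(9.5), 238)]
contact_force: [10.5, 8.9, 3.3]
MEAS t=11.32 (deg,width,bright) [(332.3, np.float64(4.0), 211), (104.8, np.float64(8.0), 135)]
contact_force: [-5.5, -4.5, 10.3]
MEAS t=12.28 (deg,width,bright) [(220.2, np.float64(9.0), 238), (332.3, np.float64(4.0), 209)]
contact_force: [9.7, 8.4, 2.6]
MEAS t=13.25 (deg,width,bright) [(336.7, np.float64(11.5), 238)]
```

Now about 20.1 rpm and steady. Taking fewer pictures (each one is a short hold) will bring it to about 21.

```bash
python3 -m inch '{"grip":[255,255,255,255,255,255,255,255,255,255,255],"travel":[[0.0122,0.0119,0],[0.0273,0.0199,0],[0.0440,0.0234,0],[0.0611,0.0219,0],[0.0770,0.0158,0],[0.0905,0.0054,0],[0.1006,-0.0084,0],[0.1064,-0.0245,0],[0.1074,-0.0415,0],[0.1036,-0.0582,0],[0.0952,-0.0731,0]],"turn":[[0,0,0],[0,0,0],[0,0,0],[0,0,0],[0,0,0],[0,0,0],[0,0,0],[0,0,0],[0,0,0],[0,0,0],[0,0,0]]}' | grep force
python3 -m inch '{"grip":[255,255,255,255,255,255,255,255,255,255,255],"travel":[[-0.0122,-0.0119,0],[-0.0273,-0.0199,0],[-0.0440,-0.0234,0],[-0.0611,-0.0219,0],[-0.0770,-0.0158,0],[-0.0905,-0.0054,0],[-0.1006,0.0084,0],[-0.1064,0.0245,0],[-0.1074,0.0415,0],[-0.1036,0.0582,0],[-0.0952,0.0731,0]],"turn":[[0,0,0],[0,0,0],[0,0,0],[0,0,0],[0,0,0],[0,0,0],[0,0,0],[0,0,0],[0,0,0],[0,0,0],[0,0,0]]}' | grep force
python3 meas.py
python3 -m inch '{"grip":[255,255,255,255,255,255,255,255,255,255,255],"travel":[[0.0122,0.0119,0],[0.0273,0.0199,0],[0.0440,0.0234,0],[0.0611,0.0219,0],[0.0770,0.0158,0],[0.0905,0.0054,0],[0.1006,-0.0084,0],[0.1064,-0.0245,0],[0.1074,-0.0415,0],[0.1036,-0.0582,0],[0.0952,-0.0731,0]],"turn":[[0,0,0],[0,0,0],[0,0,0],[0,0,0],[0,0,0],[0,0,0],[0,0,0],[0,0,0],[0,0,0],[0,0,0],[0,0,0]]}' | grep force
python3 -m inch '{"grip":[255,255,255,255,255,255,255,255,255,255,255],"travel":[[-0.0122,-0.0119,0],[-0.0273,-0.0199,0],[-0.0440,-0.0234,0],[-0.0611,-0.0219,0],[-0.0770,-0.0158,0],[-0.0905,-0.0054,0],[-0.1006,0.0084,0],[-0.1064,0.0245,0],[-0.1074,0.0415,0],[-0.1036,0.0582,0],[-0.0952,0.0731,0]],"turn":[[0,0,0],[0,0,0],[0,0,0],[0,0,0],[0,0,0],[0,0,0],[0,0,0],[0,0,0],[0,0,0],[0,0,0],[0,0,0]]}' | grep force
python3 meas.py
python3 -m inch '{"grip":[255,255,255,255,255,255,255,255,255,255,255],"travel":[[0.0122,0.0119,0],[0.0273,0.0199,0],[0.0440,0.0234,0],[0.0611,0.0219,0],[0.0770,0.0158,0],[0.0905,0.0054,0],[0.1006,-0.0084,0],[0.1064,-0.0245,0],[0.1074,-0.0415,0],[0.1036,-0.0582,0],[0.0952,-0.0731,0]],"turn":[[0,0,0],[0,0,0],[0,0,0],[0,0,0],[0,0,0],[0,0,0],[0,0,0],[0,0,0],[0,0,0],[0,0,0],[0,0,0]]}' | grep force
python3 -m inch '{"grip":[255,255,255,255,255,255,255,255,255,255,255],"travel":[[-0.0122,-0.0119,0],[-0.0273,-0.0199,0],[-0.0440,-0.0234,0],[-0.0611,-0.0219,0],[-0.0770,-0.0158,0],[-0.0905,-0.0054,0],[-0.1006,0.0084,0],[-0.1064,0.0245,0],[-0.1074,0.0415,0],[-0.1036,0.0582,0],[-0.0952,0.0731,0]],"turn":[[0,0,0],[0,0,0],[0,0,0],[0,0,0],[0,0,0],[0,0,0],[0,0,0],[0,0,0],[0,0,0],[0,0,0],[0,0,0]]}' | grep force
python3 meas.py
python3 -m inch '{"grip":[255,255,255,255,255,255,255,255,255,255,255],"travel":[[0.0122,0.0119,0],[0.0273,0.0199,0],[0.0440,0.0234,0],[0.0611,0.0219,0],[0.0770,0.0158,0],[0.0905,0.0054,0],[0.1006,-0.0084,0],[0.1064,-0.0245,0],[0.1074,-0.0415,0],[0.1036,-0.0582,0],[0.0952,-0.0731,0]],"turn":[[0,0,0],[0,0,0],[0,0,0],[0,0,0],[0,0,0],[0,0,0],[0,0,0],[0,0,0],[0,0,0],[0,0,0],[0,0,0]]}' | grep force
python3 -m inch '{"grip":[255,255,255,255,255,255,255,255,255,255,255],"travel":[[-0.0122,-0.0119,0],[-0.0273,-0.0199,0],[-0.0440,-0.0234,0],[-0.0611,-0.0219,0],[-0.0770,-0.0158,0],[-0.0905,-0.0054,0],[-0.1006,0.0084,0],[-0.1064,0.0245,0],[-0.1074,0.0415,0],[-0.1036,0.0582,0],[-0.0952,0.0731,0]],"turn":[[0,0,0],[0,0,0],[0,0,0],[0,0,0],[0,0,0],[0,0,0],[0,0,0],[0,0,0],[0,0,0],[0,0,0],[0,0,0]]}' | grep force
python3 meas.py
```

```text
contact_force: [-6.0, -4.8, 9.5]
contact_force: [9.6, 9.2, 3.3]
MEAS t=15.13 (deg,width,bright) [(211.5, np.float64(9.5), 238), (332.3, np.float64(4.0), 210)]
contact_force: [-5.3, -4.9, 9.3]
contact_force: [10.1, 9.2, 2.8]
MEAS t=17.02 (deg,width,bright) [(332.3, np.float64(4.0), 210)]
contact_force: [-5.2, -4.9, 9.9]
contact_force: [9.7, 8.4, 2.2]
MEAS t=18.90 (deg,width,bright) [(326.6, np.float64(14.5), 238)]
contact_force: [-5.6, -4.4, 9.6]
contact_force: [10.5, 9.0, 2.2]
MEAS t=20.78 (deg,width,bright) [(202.6, np.float64(9.5), 238), (332.3, np.float64(4.0), 210)]
```

```bash
cat > model.py <<'E'
import numpy as np
from scipy.optimize import least_squares
dt=1/480
def sim(p,segs,th=0,w=0):
    a,f=p; b=1.1*a; T=[0];H=[th];t=0
    for dur,wc in segs:
        for _ in range(int(round(dur/dt))):
            acc=a*wc-b*w
            if w==0 and abs(acc)<=f: acc=0
            else:
                s=np.sign(w) or np.sign(acc); acc-=s*f
            wn=w+acc*dt
            if w*wn<0: wn=0
            th+=wn*dt; w=wn; t+=dt; T.append(t);H.append(th)
    return np.array(T),np.degrees(H),w
r=lambda n,deg:(n/12,np.radians(deg)*12)
h=(.05,0)
A=[r(12,15),h]; B=[r(11,180/11),h]; D=[r(22,180/11),h]
SEG=[(.0,0),r(24,7.5),h]+A*4+B*4+D*4
TT=np.array([5.18,6.23,7.28,8.33,9.38,10.35,12.28,15.13,20.78])-3.18
AA=np.array([220.4,282.7,380.4,488.9,601.7,709.1,940.2,1291.5,2002.6])-176.7
def res(p): 
    T,H,_=sim(p,SEG); return np.interp(TT,T,H)-AA
if __name__=="__main__":
    s=least_squares(res,[.77,.65],x_scale=[.5,.5],diff_step=1e-3); print(s.x,np.round(s.fun,1))
    p=s.x; _,H,w=sim(p,SEG); th0=np.radians(H[-1]-AA[-1]+2002.6-1800); print("now",np.degrees(th0),w)
    for n1,d1 in((0,0),(6,7),(12,7),(18,7),(24,7)):
      T,H,w1=sim(p,[r(n1,d1),(4,0)],th0,w); print(n1,d1,H[-1]-360)
    for n in(3,4,5,6,8,10): print("nudge 9deg x",n,sim(p,[r(n,9),(2,0)])[1][-1],"12deg x",n,sim(p,[r(n,12),(2,0)])[1][-1])
E
python3 model.py
```

```text
[1.04028225 0.95728259] [-2.5 -0.9 -0.2  0.2 -0.7  1.2  0.6  0.2 -0.3]
now 208.4874255789598 2.082928287487639
0 0 -99.75890977513097
6 7 -74.22600521137565
12 7 -51.953318278529764
18 7 -32.40063719278959
24 7 -14.844905071481833
nudge 9deg x 3 2.8571002569775485 12deg x 3 5.746794566159388
nudge 9deg x 4 4.731573791726855 12deg x 4 9.336821972848556
nudge 9deg x 5 6.922152908885674 12deg x 5 13.442972066031935
nudge 9deg x 6 9.373724359475505 12deg x 6 17.958795460299875
nudge 9deg x 8 14.897731731439704 12deg x 8 27.926813033571122
nudge 9deg x 10 21.055600562945223 12deg x 10 38.8147649550013
```

```bash
python3 gen.py 217.5 7 18 1
```

```text
217.5 [[0.0048,0.0055,0],[0.0103,0.0104,0],[0.0163,0.0146,0],[0.0227,0.0181,0],[0.0296,0.0207,0],[0.0367,0.0225,0],[0.0439,0.0234,0],[0.0513,0.0234,0],[0.0585,0.0225,0],[0.0656,0.0207,0],[0.0725,0.0181,0],[0.0790,0.0146,0],[0.0850,0.0104,0],[0.0904,0.0055,0],[0.0952,0.0000,0],[0.0993,-0.0061,0],[0.1026,-0.0126,0],[0.1051,-0.0195,0]]
```

```bash
python3 -m inch '{"grip":[255,255,255,255,255,255,255,255,255,255,255,255,255,255,255,255,255,255],"travel":[[0.0048,0.0055,0],[0.0103,0.0104,0],[0.0163,0.0146,0],[0.0227,0.0181,0],[0.0296,0.0207,0],[0.0367,0.0225,0],[0.0439,0.0234,0],[0.0513,0.0234,0],[0.0585,0.0225,0],[0.0656,0.0207,0],[0.0725,0.0181,0],[0.0790,0.0146,0],[0.0850,0.0104,0],[0.0904,0.0055,0],[0.0952,0,0],[0.0993,-0.0061,0],[0.1026,-0.0126,0],[0.1051,-0.0195,0]],"turn":[[0,0,0],[0,0,0],[0,0,0],[0,0,0],[0,0,0],[0,0,0],[0,0,0],[0,0,0],[0,0,0],[0,0,0],[0,0,0],[0,0,0],[0,0,0],[0,0,0],[0,0,0],[0,0,0],[0,0,0],[0,0,0]]}'
python3 -m inch '{"grip":[255,255,255,255,255,255,255,255,255,255,255,255],"travel":[[0,0,0],[0,0,0],[0,0,0],[0,0,0],[0,0,0],[0,0,0],[0,0,0],[0,0,0],[0,0,0],[0,0,0],[0,0,0],[0,0,0]],"turn":[[0,0,0],[0,0,0],[0,0,0],[0,0,0],[0,0,0],[0,0,0],[0,0,0],[0,0,0],[0,0,0],[0,0,0],[0,0,0],[0,0,0]]}'
python3 meas.py top
python3 - <<'E'
import cv2,glob,os
f=max(glob.glob("log/s*.png"),key=os.path.getmtime)
cv2.imwrite("pics/p1.png",cv2.resize(cv2.imread(f)[120:270,150:350],None,fx=4,fy=4,interpolation=cv2.INTER_CUBIC))
E
```

```text
t: 22.33
position: [0.5536, -0.0732, 0.175]
orientation: [[1.0, 0.001, -0.003], [0.001, -1.0, 0.001], [-0.003, -0.001, -1.0]]
contact_force: [-11.5, 3.1, 14.6]
finger_gap: 0.0226
t: 23.33
position: [0.5535, -0.0736, 0.175]
orientation: [[1.0, 0.001, -0.003], [0.001, -1.0, 0.001], [-0.003, -0.001, -1.0]]
contact_force: [-9.9, 3.1, 13.7]
finger_gap: 0.0228
MEAS t=23.33 (deg,width,bright) [(330.8, np.float64(10.0), 239)]
```

View pics/p1.png

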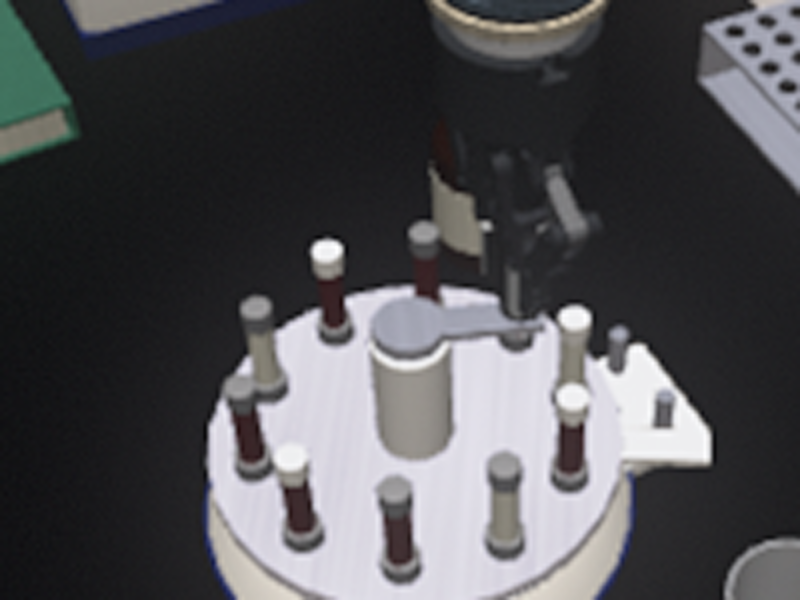

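Carousel has stopped at about 330.5°, as predicted. One computed nudge of about 29.5° is needed.

```bash
python3 - <<'E'
from model import *
for d in(12,12.2,12.4,12.6):print(d,sim([1.040,.957],[r(8,d),(2,0)])[1][-1])
E
python3 gen.py 343.5 12.3 8 1
```

```text
12 27.923671455998974
12.2 28.852958446424662
12.4 29.788745993740154
12.6 30.73088355997638
343.5 [[0.0023,-0.0126,0],[0.0019,-0.0255,0],[-0.0013,-0.0380,0],[-0.0070,-0.0495,0],[-0.0151,-0.0595,0],[-0.0251,-0.0675,0],[-0.0366,-0.0733,0],[-0.0491,-0.0764,0]]
```

```bash
python3 -m inch '{"grip":[255,255,255,255,255,255,255,255,255,255,255,255,255,255,255,255,255,255,255,255],"travel":[[0.0023,-0.0126,0],[0.0019,-0.0255,0],[-0.0013,-0.0380,0],[-0.0070,-0.0495,0],[-0.0151,-0.0595,0],[-0.0251,-0.0675,0],[-0.0366,-0.0733,0],[-0.0491,-0.0764,0],[-0.0491,-0.0764,0],[-0.0491,-0.0764,0],[-0.0491,-0.0764,0],[-0.0491,-0.0764,0],[-0.0491,-0.0764,0],[-0.0491,-0.0764,0],[-0.0491,-0.0764,0],[-0.0491,-0.0764,0],[-0.0491,-0.0764,0],[-0.0491,-0.0764,0],[-0.0491,-0.0764,0],[-0.0491,-0.0764,0]],"turn":[[0,0,0],[0,0,0],[0,0,0],[0,0,0],[0,0,0],[0,0,0],[0,0,0],[0,0,0],[0,0,0],[0,0,0],[0,0,0],[0,0,0],[0,0,0],[0,0,0],[0,0,0],[0,0,0],[0,0,0],[0,0,0],[0,0,0],[0,0,0]]}'
python3 meas.py top
python3 - <<'E'
import cv2,glob,os,numpy as np
f=lambda k:cv2.imread(max(glob.glob(f"log/{k}*.png"),key=os.path.getmtime))
cv2.imwrite("pics/p2.png",cv2.resize(np.hstack([f("s")[185:255,270:345],f("t")[165:235,245:320]]),None,fx=5.3,fy=5.3,interpolation=cv2.INTER_CUBIC))
E
```

```text
t: 25.1
position: [0.506, 0.0034, 0.1751]
orientation: [[1.0, 0.001, 0.002], [0.001, -1.0, 0.002], [0.002, -0.002, -1.0]]
contact_force: [1.9, 9.7, 8.5]
finger_gap: 0.0228
MEAS t=25.10 (deg,width,bright) [(332.3, np.float64(4.0), 211), (359.8, np.float64(9.0), 239)]
```

View pics/p2.png

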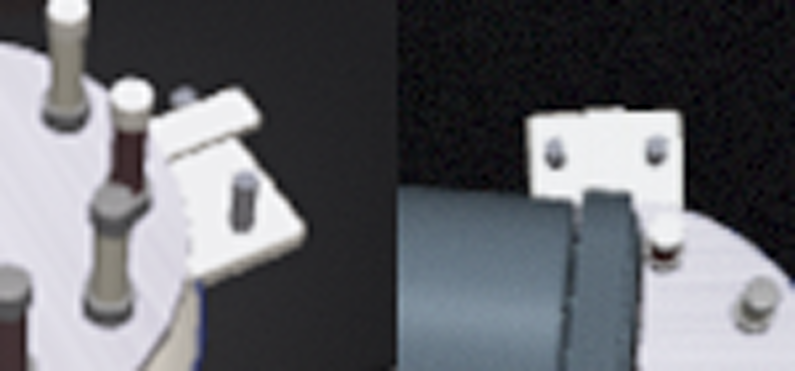

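Side view gives the tab at 359.8°. In the top crop the tab tip (column 606) is midway between the pins (555 and 656). It's parked, so I release and lift.

```bash
python3 -m inch '{"grip":[180,140,100,50,0,0,0,0,0,0,0,0,0,0,0,0,0,0],"travel":[[0,0,0],[0,0,0],[0,0,0],[0,0,0],[0,0,0],[0,0,0],[0,0,0],[0,0,0],[0,0,0],[0,0,0],[0,0,-0.02],[0,0,-0.045],[0,0,-0.07],[0,0,-0.095],[0,0,-0.11],[0,0,-0.12],[0,0,-0.12],[0,0,-0.12]],"turn":[[0,0,0],[0,0,0],[0,0,0],[0,0,0],[0,0,0],[0,0,0],[0,0,0],[0,0,0],[0,0,0],[0,0,0],[0,0,0],[0,0,0],[0,0,0],[0,0,0],[0,0,0],[0,0,0],[0,0,0],[0,0,0]]}'
python3 meas.py top; python3 meas.py
python3 - <<'E'
import cv2,glob,os
f=max(glob.glob("log/s*.png"),key=os.path.getmtime)
cv2.imwrite("pics/p3.png",cv2.imread(f))
E
```

```text
t: 26.7
position: [0.5054, 0.0019, 0.2938]
orientation: [[1.0, 0.001, -0.0], [0.001, -1.0, 0.0], [-0.0, -0.0, -1.0]]
contact_force: [-0.3, 0.1, -1.0]
finger_gap: 0.0854
MEAS t=26.70 (deg,width,bright) [(332.3, np.float64(4.0), 208), (359.8, np.float64(9.0), 237)]
MEAS t=26.80 (deg,width,bright) [(332.3, np.float64(4.0), 208), (359.8, np.float64(9.0), 238)]
```

View pics/p3.png

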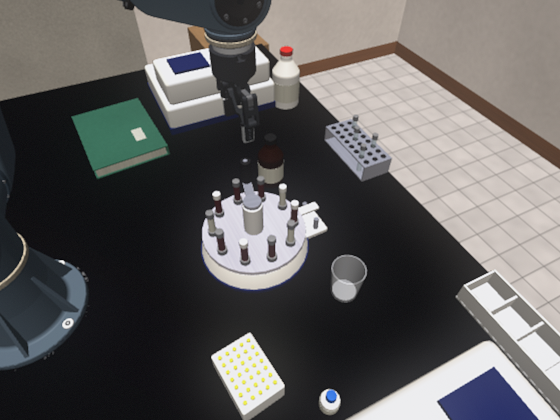

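The gripper is clear of the handle, the tab is in the gate at about (308,210), and the bystanders haven't moved.

```bash
python3 -c "from cell import finish_job; print(finish_job())"
```

```text
the job is handed in; nothing more can be done
None
```

The mixing is done and the job is handed in, at about 27 s on the robot's clock.

- **Mixing:** I turned the crank anticlockwise by its handle. The carousel ran at about 20 to 21 turns a minute from roughly t = 10.5 s to 20.8 s. These speeds are averages between side-camera readings of the index tab. The fastest average was 21.1, so I estimate it stayed well under 28.
- **Parking:** I slowed the carousel and let it stop about 30° short of the gate. One measured nudge of the crank then brought the tab in.
- **Final checks:** After I let go and lifted clear, the tab read 359.8° twice, 0.1 s apart. That is 0.2° from the middle of the gate, and the carousel was still. The top view, taken before I let go, also showed the tab centred between the pins. The contact force was about zero and the bystanders looked unmoved.
- **Doubtful readings:** Some of the tab readings taken while it was turning were unreliable. The white gate foot blurred three of them, the one at t = 11.3 s was faint, and the one at t = 17.0 s missed the tab. I left these out of the fit used for parking. The reading at t = 18.9 s, which I corrected by eye, was still used in the last two speed averages.
- **Forces:** Sideways wrist forces reached about 15 N and the vertical force about 17 N, read at the end of each move.

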